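# Grade the fired ceramic pieces and set the firing tiles to drain

### The arm

A 6-joint arm with a two-finger parallel gripper is mounted at the origin on the work surface. World frame = base frame: x ahead of the robot, y to its left, z up, the work surface at z = 0. Lengths are in m, angles in rad, forces in N, time in s.
With the tool pointing down it reaches from about 0.275 to 0.85 m from the base axis. Payload 19 kg.
Tool frame: the origin (TCP) lies between the finger pads; the fingertips stand 22 mm ahead of it and the grasp point (between the pads) lies 3 mm ahead of it; z points along the fingers, y is the direction in which the jaws open and shut (so a half turn about z gives the same grasp; the last joint's range is limited). The gripper opens to 85 mm and grips with 20 to 120 N. Pads are 22 mm wide; open, the fingers measure 114 mm over their backs; the gripper's body (76 mm by 85 mm) begins 54 mm behind the grasp point. The pads swing forward as they close: fully open they stand 13 mm farther back than shut.
Start: joints at [-1.264, 0.15, 1.437, -0, 1.554, -0.134], TCP at [0.245, -0.52, 0.253] pointing down, gripper open.
Joint ranges: [-2.8, 2.8], [-0.68, 2.1], [0.12, 2.68], [-1.39, 4.53], [0.16, 2.79], [-2.81, 2.81]. Speed limits (rad/s): [1.89, 1.89, 2.22, 3.01, 3.01, 3.01].

### API

Orientations are given as a rotation vector (axis times angle).
In Python, from bench import env gives the robot as it stands. The module is installed in compiled form; this text tells all that it offers.
- The arm moves only by the shell command python3 -m inch 'ROWS'. ROWS is a JSON object of lists of equal length, an entry for each row: "xyz": the shift along the world's x, y, z in mm, a list of three; "twist": the turn about the world's z in rad; "claw": the opening, from 0 (shut) to 1 (fully open). In form: {"xyz": [[dx, dy, dz], ...], "twist": [twist, ...], "claw": [claw, ...]}. A call has 1 to 8 rows; each row is the pose to reach, as a shift and turn from the pose commanded when the call began; what a row does not reach only later rows make up. A row lasts 1/12 s, in which the tool goes at most 41.7 mm and 7.16 degrees, less where a joint would pass 70% of its speed; a pose out of reach is approached as far as the arm can. A call with a gripper value outside its range is refused whole. The fingers move at their own pace and stop on an object; the grip force is fixed at half the most. Time passes only in rows, so rows that repeat a pose let the fingers close. It gives the time, the measured TCP pose, the force and the opening at its end, in the units of the state.
- env.get_state(): the state, without advancing time (a new reading comes with each control period).
- env.camera(name): name is "scene" or "top" or "wrist"; returns the picture (384x512x3 uint8, red, green, blue); there is no depth.
- env.camera_model(name): a dict with "fx", "fy", "cx", "cy" (pixels), "k1" (the pictures are not rectified: a ray, as slopes to the right and down, at radius r is drawn at 1 + k1 r^2 times it, then the intrinsics apply), "world_from_camera" (4x4, takes a point from camera to world coordinates). Camera axes: x right, y down, z forward; pixel columns grow to the right and rows downward; lengths in m; the calibration is good to about 2 mm. A picture is of the moment at which its call begins: read the wrist's pose just before it. camera_model takes no time and is no camera call; for the wrist camera it gives the pose at the moment of the call.
- env.sign_off(): hands the job in, once; it reports no verdict.
The state is a dict: "clock": time; "joint_positions": joint angles; "dq": joint speeds; "joint_torque": joint torques, N m; "position": TCP position; "orientation": TCP orientation; "ft_force": force on the tool from outside, world axes, zero at the start; "ft_torque": the same for the moment, N m; "gripper_width": opening from 0.0 (shut) to 1.0 (fully open).
Only numpy, scipy, OpenCV 4.12 (cv2) and the standard library are available. Lean on these libraries where they do the work, as an engineer would, in place of code of your own. Each camera call takes 0.05 s, during which the arm holds its last target. There are 200 camera calls.

### The job

Clear up after the firing: lift the slotted sieve by its handle, hold it level over the aluminium pan and shake it side to side until every small ceramic piece has dropped into the pan, then set it back on the white board with all the large pieces still in it. Lean every flat firing tile in the draining rack, side by side, each with one short end down behind the front lip and its underside resting on the rail. Do not tip the sieve, do not touch the round pieces with the fingers, and leave the beaker and the glass dish where they are.

Things in the scene. Friction and masses are not known exactly. Their poses are not given: they have to be found in the camera images.
- sieve: slotted steel sieve, an open box 138 mm along its x, 106 mm along its y, walls 40 mm high, 4 mm thick, with a fixed bail handle over it; 0.35 kg. Origin at the centre of its underside, z up. At the start it stands on the board with all the round pieces on its slats. Gentle moves leave them there; brisk strokes along the sieve's y make them slide (friction about 0.3)
- sieve_grip (a point): centre of the sieve's handle grip, a pale wooden bar along the sieve's x above its middle, 120 mm above its underside; the bar is 138 mm long, 16 mm wide (y) and 24 mm tall and can be taken from above across its 16 mm
- sieve_floor (a point): centre of the sieve's floor, 4 mm above its underside: two flat slats 22 mm wide, 4 mm thick, running along x at y = -20 and +20 mm, which leave three open slots 18 mm wide along x at y = -40, 0 and +40 mm
- board: fixed white rest board, 180 x 150 mm, 20 mm high; origin at the centre of its underside; the sieve starts on it and goes back on it
- pan: fixed square open aluminium catch pan, 190 x 190 mm outside, 40 mm high, walls and floor 4 mm; origin at the centre of its underside, x and y along its sides
- rack: fixed steel draining rack. Origin at the centre of its underside, x from front lip to rail, y along the rail. Base plate 6 mm thick, 320 mm long (y). A tile leaning well has its lower end on the base against the lip, its underside on the rail; it rises towards +x at 36 degrees, the middle of its underside at x = -1, z = 38 mm. Room for four side by side (y = -114, -38, 38, 114 mm)
- rack_lip (a point): top middle of the rack's front lip, 16 mm above the bench at the rack's x = -54.5 mm; the lip runs the full length of the base, is 6 mm thick and stands 10 mm above the base plate; its inner face is at x = -51.5 mm
- rack_rail (a point): middle of the rack's rail, a round bar 10 mm thick along the rack's y, 312 mm long, its axis 52 mm above the bench at the rack's x = +26 mm, carried by a post at each end (y = +-156 mm)
- small1: small round ceramic piece, a white cylinder 14 mm across and 10 mm tall, 10 g; origin at the centre of its underside, z its axis. It passes the sieve's slots any way up. Some runs have fewer
- small2: small round ceramic piece, a white cylinder 14 mm across and 10 mm tall, 10 g; origin at the centre of its underside, z its axis. It passes the sieve's slots any way up. Some runs have fewer
- small3: small round ceramic piece, a white cylinder 14 mm across and 10 mm tall, 10 g; origin at the centre of its underside, z its axis. It passes the sieve's slots any way up. Some runs have fewer
- small4: small round ceramic piece, a white cylinder 14 mm across and 10 mm tall, 10 g; origin at the centre of its underside, z its axis. It passes the sieve's slots any way up. Some runs have fewer
- large1: large round ceramic piece, a white cylinder 28 mm across and 24 mm tall, 55 g; origin at the centre of its underside, z its axis. It cannot pass the slots. Some runs have fewer
- large2: large round ceramic piece, a white cylinder 28 mm across and 24 mm tall, 55 g; origin at the centre of its underside, z its axis. It cannot pass the slots. Some runs have fewer
- large3: large round ceramic piece, a white cylinder 28 mm across and 24 mm tall, 55 g; origin at the centre of its underside, z its axis. It cannot pass the slots. Some runs have fewer
- tile1: flat white ceramic tile 110 mm (x) by 40 mm (y) by 10 mm thick, about 0.11 kg, lying flat on the bench at the start; origin at the centre of its underside, z along its thickness. It can be taken from above across its 40 mm width. Some runs have fewer
- tile2: flat white ceramic tile 110 mm (x) by 40 mm (y) by 10 mm thick, about 0.11 kg, lying flat on the bench at the start; origin at the centre of its underside, z along its thickness. It can be taken from above across its 40 mm width. Some runs have fewer
- tile3: flat white ceramic tile 110 mm (x) by 40 mm (y) by 10 mm thick, about 0.11 kg, lying flat on the bench at the start; origin at the centre of its underside, z along its thickness. It can be taken from above across its 40 mm width. Some runs have fewer
- tile4: flat white ceramic tile 110 mm (x) by 40 mm (y) by 10 mm thick, about 0.11 kg, lying flat on the bench at the start; origin at the centre of its underside, z along its thickness. It can be taken from above across its 40 mm width. Some runs have fewer
- beaker: bystander: empty glass beaker, 64 mm across, 85 mm tall; origin at the centre of its underside
- dish: bystander: glass dish, 70 mm across, 16 mm tall; origin at the centre of its underside
Not all that is in view belongs to the job. Leave any green or yellow look-alike of the tile1 alone.

How it is judged:
By the outcome, as a careful person would: the job done as asked, in the order asked, and still so for the second after the job is handed in, with the robot touching nothing.
Of small1, small2, small3, small4 only 2 to 4 are there at a start; the rules pass over those that are not, and their reading is None.
Of large1, large2, large3 only 2 to 3 are there at a start; the rules pass over those that are not, and their reading is None.
Of tile1, tile2, tile3, tile4 only 3 to 4 are there at a start; the rules pass over those that are not, and their reading is None.
At some moment in a run one of tile1, tile2, tile3, tile4 may be knocked a few centimetres aside while the robot is not near it.
It also fails if it takes over 208 s, if anything falls off the work surface, if the arm or the gripper's body presses on something with over 40 N, if the wrist force passes 120 N, or if a joint passes its speed limit or range.

## Working session

There is one attempt and no reset: what is moved stays moved. The work goes in short steps, Python scripts to look and compute and a shell command to move; the robot and the scene stay as the last step left them, time stands still between calls to the robot, and variables do not carry over. Pictures are saved under pics/ and viewed, about 12 in all and at most 16, crops included, and the job is handed in when it is done.

```bash
mkdir -p pics
cat > h.py <<'E'
import numpy as np, cv2
from bench import env
def snap(n,f,crop=None,s=1):
    m=env.camera_model(n); im=env.camera(n)[:,:,::-1].copy()
    cv2.imwrite('pics/raw_'+f,im)
    np.save('pics/'+f+'.npy',m)
    if crop: 
        a,b,c,d=crop; im=im[b:d,a:c]
    if s!=1: im=cv2.resize(im,None,fx=s,fy=s,interpolation=cv2.INTER_CUBIC)
    cv2.imwrite('pics/'+f,im); return m
def load(f): return np.load('pics/'+f+'.npy',allow_pickle=True).item()
def p2w(m,u,v,z):
    d=np.array([(u-m['cx'])/m['fx'],(v-m['cy'])/m['fy']]); q=d.copy()
    for _ in range(20): q=d/(1+m['k1']*(q@q))
    T=np.array(m['world_from_camera']); r=T[:3,:3]@np.array([q[0],q[1],1]); o=T[:3,3]
    return (o+r*(z-o[2])/r[2])
def w2p(m,p):
    T=np.array(m['world_from_camera']); c=T[:3,:3].T@(np.array(p)-T[:3,3]); q=c[:2]/c[2]
    q=q*(1+m['k1']*(q@q)); return q*[m['fx'],m['fy']]+[m['cx'],m['cy']]
E
python3 - <<'E'
from h import *
snap('top','top0.png',s=1.5); snap('scene','scene0.png',s=1.5)
print(env.get_state())
for n in('top','scene','wrist'): print(n,env.camera_model(n))
E
```

```text
{'clock': 0.1, 'joint_positions': array([-1.26401576e+00,  1.50906633e-01,  1.43796475e+00, -4.16980405e-06,
        1.55379551e+00, -1.33980968e-01]), 'dq': array([ 0.00010197, -0.00199018, -0.00174791, -0.00020006, -0.00149101,
        0.00121203]), 'joint_torque': array([ 6.28839713e-03, -7.14378119e+01, -5.71795893e+01, -2.34519566e-04,
        7.08244886e-03,  3.03009756e-05]), 'position': array([ 0.24524047, -0.51985519,  0.25275365]), 'orientation': array([-3.06456696e+00, -6.86522146e-01,  1.52083646e-04]), 'ft_force': array([-0.77886075,  0.53096375, -0.81682116]), 'ft_torque': array([-0.03533328, -0.04243352,  0.00777963]), 'gripper_width': 1.0023584332801965}
top {'fx': 498.3972995907184, 'fy': 498.3972995907184, 'cx': 253.24252891003127, 'cy': 185.62831810961382, 'k1': 0.011307302944410262, 'world_from_camera': array([[ 2.70662512e-02, -9.86949289e-01,  1.58740413e-01,
         2.27038209e-01],
       [-9.99627638e-01, -2.72729993e-02,  8.76307743e-04,
        -5.49625722e-02],
       [ 3.46445586e-03, -1.58705022e-01, -9.87319965e-01,
         1.62322634e+00],
       [ 0
[... 185 characters left out ...]
7, 'k1': -0.01635912366959386, 'world_from_camera': array([[-0.19253721,  0.65232197, -0.73307944,  1.10706183],
       [ 0.98123736,  0.12027043, -0.15069262,  0.08800334],
       [-0.01013232, -0.74833888, -0.66323922,  0.67719117],
       [ 0.        ,  0.        ,  0.        ,  1.        ]])}
wrist {'fx': 282.8005408327427, 'fy': 282.8005408327427, 'cx': 253.9508229487305, 'cy': 190.16302126792488, 'k1': -0.02994447953725347, 'world_from_camera': array([[ 0.42631437, -0.86498322, -0.26468868,  0.31172638],
       [-0.90457209, -0.40840486, -0.12228982, -0.48819519],
       [-0.0023215 ,  0.2915639 , -0.95654854,  0.37363383],
       [ 0.        ,  0.        ,  0.        ,  1.        ]])}
```

View pics/top0.png

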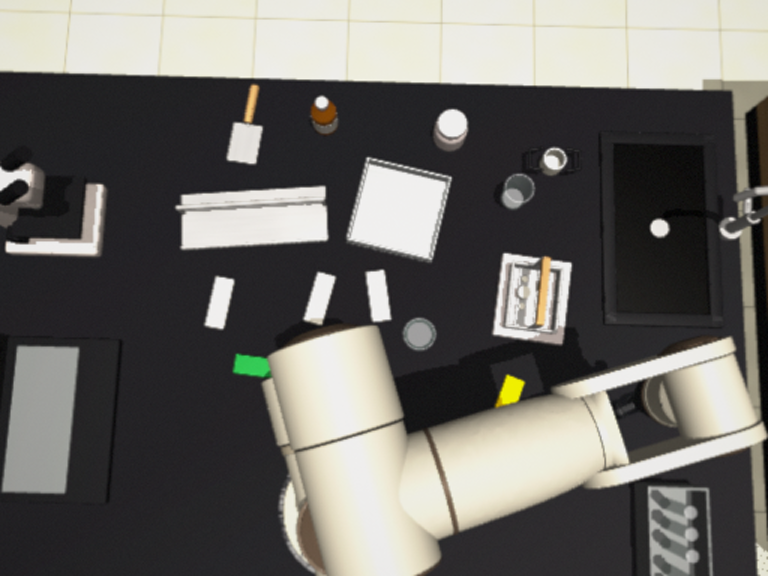

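View pics/scene0.png

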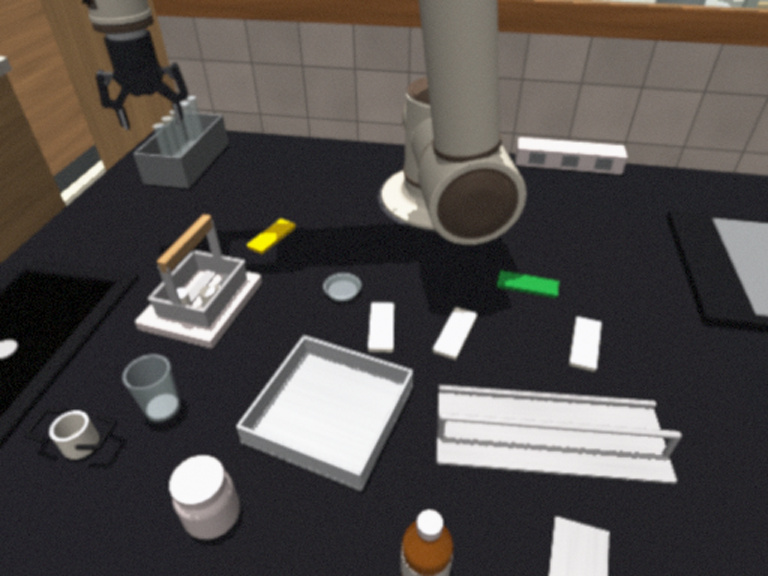

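The top view shows the three plain white tiles at about (220,302), (320,297) and (378,295), and the sieve handle from (546,258) to (541,325). The pan is at (400,210) and the rack at (253,218).

Things that could be taken for tiles: green (252,366), yellow (510,390) and the scraper blade (244,143). By the description the three white ones are right. The arm may be hiding a fourth.

```bash
python3 - <<'E'
from h import *
m=load('top0.png')
f=lambda u,v,z:p2w(m,u/1.5,v/1.5,z)[:2].round(3)
print('handle',f(546,258,.152),f(541,325,.152))
print('board',[f(*p,.02) for p in((507,253),(571,262),(564,344),(493,335))])
print('pan',[f(*p,.04) for p in((368,158),(451,177),(432,261),(347,241))])
print('rail',f(180,207,.057),f(326,191,.057),'lip',f(181,248,.016),f(328,241,.016))
for t in((220,302),(320,297),(378,295)): print('tile',f(*t,.01))
print('dish',f(420,333,.01),'beaker',f(517,190,.085))
T=m['world_from_camera']
E
python3 - <<'E'
import cv2
im=cv2.imread('pics/raw_top0.png')
a=cv2.resize(im[120:235,130:290],None,fx=5,fy=5,interpolation=cv2.INTER_CUBIC)
cv2.imwrite('pics/c1.png',a)
E
```

```text
handle [ 0.514 -0.385] [ 0.379 -0.374]
board [array([ 0.549, -0.33 ]), array([ 0.533, -0.469]), array([ 0.354, -0.452]), array([ 0.369, -0.3  ])]
pan [array([ 0.749, -0.02 ]), array([ 0.711, -0.203]), array([ 0.523, -0.165]), array([0.562, 0.02 ])]
rail [0.623 0.38 ] [0.667 0.068] lip [0.541 0.383] [0.565 0.062]
tile [0.425 0.292]
tile [0.442 0.076]
tile [ 0.45 -0.05]
dish [ 0.369 -0.143] beaker [ 0.673 -0.34 ]
```

View pics/c1.png

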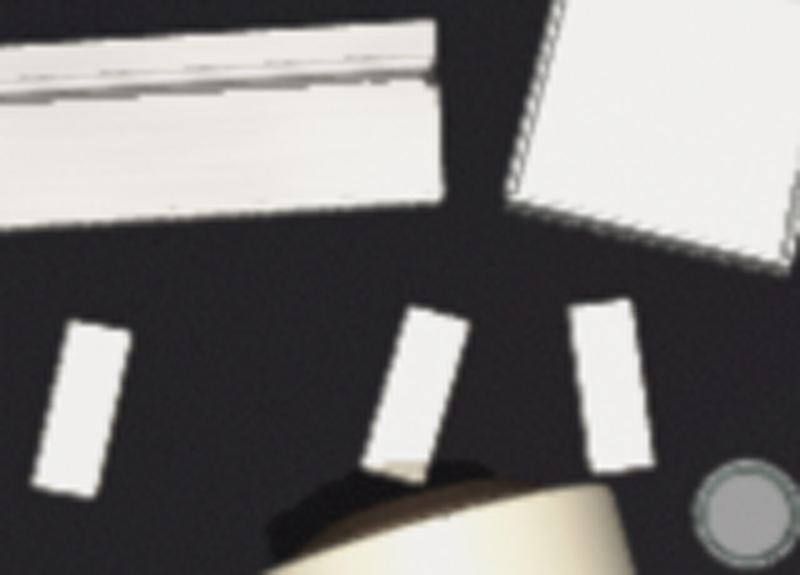

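Large and small white pieces sit in the sieve, and the handle is centred near (0.446,-0.380) with yaw about -5°. Moving above the handle for a wrist look.

```bash
python3 -m inch '{"xyz":[[30,20,0],[60,42,0],[90,62,0],[120,83,0],[150,104,0],[180,125,0],[202,140,0],[202,140,0]],"twist":[-0.08,-0.16,-0.24,-0.32,-0.4,-0.48,-0.524,-0.524],"claw":[1,1,1,1,1,1,1,1]}'
python3 -m inch '{"xyz":[[0,0,0],[0,0,0]],"twist":[0,0],"claw":[1,1]}'
python3 - <<'E'
from h import *
snap('wrist','w1.png',s=1.5); snap('top','top1.png',s=1.5)
s=env.get_state(); print(s['position'],s['orientation'],s['ft_force'],s['clock'])
E
```

```text
clock: 0.77
position: [0.4505, -0.377, 0.2528]
orientation: [-3.138, 0.13, -0.001]
ft_force: [0.1, 0.6, -1.7]
gripper_width: 1.0
clock: 0.93
position: [0.447, -0.3802, 0.253]
orientation: [-3.139, 0.129, 0.001]
ft_force: [-0.5, -0.8, -0.4]
gripper_width: 1.002
[ 0.44651927 -0.38067464  0.25312304] [-3.13866293e+00  1.31616476e-01  4.89523296e-04] [-0.0312407  -0.33225944 -1.30935418] 1.0333
```

View pics/w1.png

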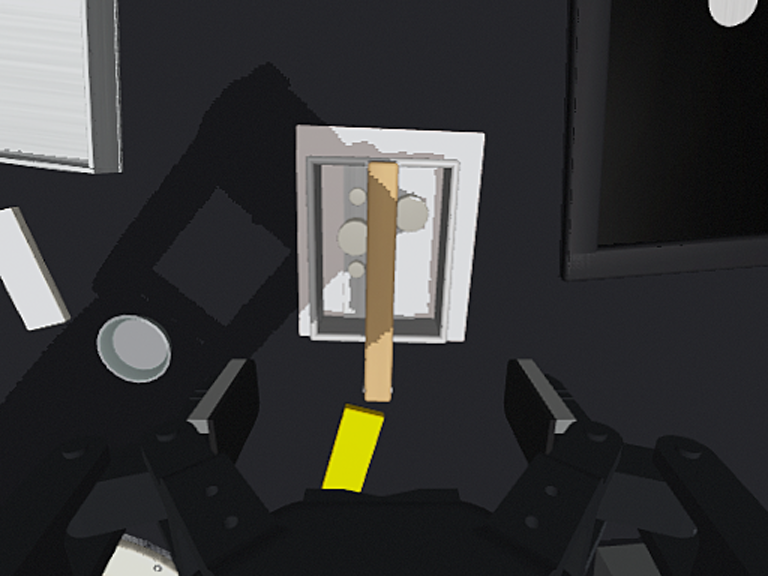

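The wrist view shows the handle from (383,163) to (378,400), with 2 large and 2 small pieces visible. The bar may hide more.

Run:
```python
from h import *
m=load('w1.png')
f=lambda u,v,z:p2w(m,u/1.5,v/1.5,z)[:2].round(4)
print(f(383,163,.152),f(378,400,.152),'end bottoms')
a,b=f(368,163,.152),f(398,163,.152);c,d=f(365,400,.152),f(392,400,.152);print(a,b,c,d,(a+b+c+d)/4)
print('rim',[f(*p,.06) for p in((307,158),(459,160),(447,343),(312,340))])
```

```text
[ 0.5167 -0.3867] [ 0.3813 -0.3727] end bottoms
[ 0.5174 -0.3792] [ 0.5161 -0.3942] [ 0.3819 -0.365 ] [ 0.3806 -0.381 ] [ 0.449   -0.37985]
rim [array([ 0.5232, -0.3333]), array([ 0.5129, -0.4409]), array([ 0.3715, -0.4271]), array([ 0.3831, -0.3186])]
```

View pics/top1.png

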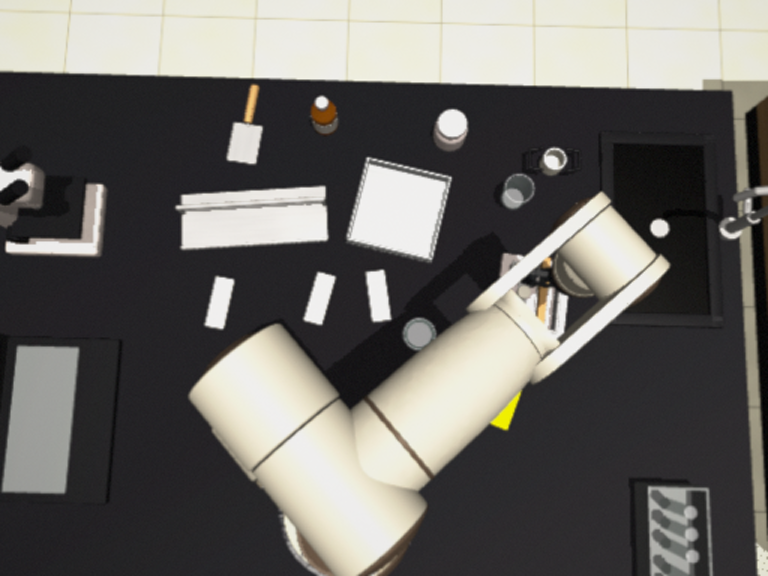

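Only three tiles are on the bench. Descending, gripping and lifting a little.

```bash
python3 -m inch '{"xyz":[[2,1,-15],[2,1,-35],[2,1,-55],[2,1,-75],[2,1,-95],[2,1,-105],[2,1,-110],[2,1,-110]],"twist":[-0.019,-0.019,-0.019,-0.019,-0.019,-0.019,-0.019,-0.019],"claw":[1,1,1,1,1,1,1,1]}'
python3 -m inch '{"xyz":[[0,0,0],[0,0,0],[0,0,0],[0,0,0],[0,0,0],[0,0,0],[0,0,0],[0,0,0]],"twist":[0,0,0,0,0,0,0,0],"claw":[0.7,0.5,0.4,0.3,0.2,0.1,0,0]}'
python3 -m inch '{"xyz":[[0,0,0],[0,0,0],[0,0,0],[0,0,2],[0,0,5],[0,0,9],[0,0,14],[0,0,20]],"twist":[0,0,0,0,0,0,0,0],"claw":[0,0,0,0,0,0,0,0]}'
python3 -m inch '{"xyz":[[0,0,5],[0,0,10],[0,0,15],[0,0,20],[0,0,25],[0,0,29],[0,0,30],[0,0,30]],"twist":[0,0,0,0,0,0,0,0],"claw":[0,0,0,0,0,0,0,0]}'
```

```text
clock: 1.7
position: [0.4487, -0.3793, 0.1428]
orientation: [-3.137, 0.162, 0.001]
ft_force: [1.0, 0.2, -1.0]
gripper_width: 0.997
clock: 2.37
position: [0.4494, -0.3792, 0.1436]
orientation: [3.137, -0.16, 0.001]
ft_force: [-0.4, -2.5, 4.2]
gripper_width: 0.178
clock: 3.03
position: [0.4492, -0.3789, 0.1635]
orientation: [-3.137, 0.16, 0.001]
ft_force: [0.6, -0.7, -5.2]
gripper_width: 0.176
clock: 3.7
position: [0.4494, -0.3791, 0.1936]
orientation: [3.137, -0.161, 0.001]
ft_force: [0.3, 0.6, -4.4]
gripper_width: 0.175
```

Sieve held (about -5 N). Carrying it gently to the pan and turning by -0.107 to line up with it.

```bash
python3 -m inch '{"xyz":[[1,2,0],[3,5,0],[7,10,0],[11,17,0],[16,25,0],[22,34,0],[28,44,0],[34,53,0]],"twist":[0,0,0,0,0,0,0,0],"claw":[0,0,0,0,0,0,0,0]}'
python3 -m inch '{"xyz":[[6,9,0],[12,18.5,0],[18,28,0],[24,37,0],[30,46,0],[36,55.5,0],[42,65,0],[48,74,0]],"twist":[-0.01,-0.02,-0.03,-0.04,-0.05,-0.06,-0.07,-0.08],"claw":[0,0,0,0,0,0,0,0]}'
python3 -m inch '{"xyz":[[6,9,0],[12,18.5,0],[18,28,0],[24,37,0],[30,46,0],[36,55.5,0],[42,65,0],[48,74,0]],"twist":[-0.01,-0.02,-0.027,-0.027,-0.027,-0.027,-0.027,-0.027],"claw":[0,0,0,0,0,0,0,0]}'
python3 -m inch '{"xyz":[[6,9,0],[12,18.5,0],[18,28,0],[24,37,0],[30,46,0],[36,55.5,0],[42,65,0],[48,74,0]],"twist":[0,0,0,0,0,0,0,0],"claw":[0,0,0,0,0,0,0,0]}'
python3 -m inch '{"xyz":[[4,6,0],[7,9.5,0],[9,11.5,0],[9,12,0],[9,12,-3],[9,12,-7],[9,12,-11],[9,12,-15]],"twist":[0,0,0,0,0,0,0,0],"claw":[0,0,0,0,0,0,0,0]}'
python3 -m inch '{"xyz":[[0,0,0],[0,0,0]],"twist":[0,0],"claw":[0,0]}'
python3 - <<'E'
from h import *
snap('scene','s2.png',s=1)
snap('wrist','w2.png',s=1)
snap('top','t2.png',s=1)
a=[cv2.imread('pics/raw_'+n) for n in('s2.png','w2.png','t2.png')]
x=np.vstack([np.hstack([cv2.resize(a[0][150:342,130:386],(384,288)),cv2.resize(a[1],(384,288))]),np.hstack([cv2.resize(a[2][80:272,180:436],(384,288)),np.zeros((288,384,3),np.uint8)])])
cv2.imwrite('pics/m2.png',x)
print(env.get_state())
E
```

```text
clock: 4.37
position: [0.4841, -0.3246, 0.1933]
orientation: [-3.137, 0.16, -0.0]
ft_force: [0.5, 0.3, -3.9]
gripper_width: 0.175
clock: 5.03
position: [0.5319, -0.2506, 0.1933]
orientation: [-3.128, 0.286, -0.0]
ft_force: [0.7, -0.2, -4.1]
gripper_width: 0.179
clock: 5.7
position: [0.5799, -0.177, 0.1933]
orientation: [-3.124, 0.328, -0.0]
ft_force: [-1.1, -0.0, -5.1]
gripper_width: 0.178
clock: 6.37
position: [0.6279, -0.103, 0.1932]
orientation: [-3.124, 0.328, 0.0]
ft_force: [0.2, 0.8, -5.8]
gripper_width: 0.176
clock: 7.03
position: [0.6361, -0.0923, 0.1777]
orientation: [-3.124, 0.329, 0.001]
ft_force: [-0.3, 0.6, -5.7]
gripper_width: 0.18
clock: 7.2
position: [0.6361, -0.0921, 0.1779]
orientation: [-3.124, 0.328, 0.001]
ft_force: [0.8, 0.4, -4.6]
gripper_width: 0.179
{'clock': 7.35, 'joint_positions': array([-2.63472610e-01,  3.24005594e-01,  1.37614474e+00,  7.52809771e-05,
        1.44112175e+00,  1.51656724e+00]), 'dq': array([-4.38690563e-04, -1.49474827e-03, -4.10790660e-05,  1.56482025e-03,
       -1.21474942e-03, -8.29819924e-04]), 'joint_torque': array([-6.71496126e-02, -8.86427879e+01, -5.78848600e+01,  7.55440851e-04,
       -2.58020178e-02, -7.00405581e-04]), 'position': array([ 0.63637019, -0.09208841,  0.17849907]), 'orientation': array([-3.12439033e+00,  3.28092468e-01, -5.15747090e-04]), 'ft_force': array([ 1.42272518, -0.24141809, -4.09808453]), 'ft_torque': array([-0.03707472,  0.02706605,  0.03378464]), 'gripper_width': 0.17552614805711483}
```

View pics/m2.png

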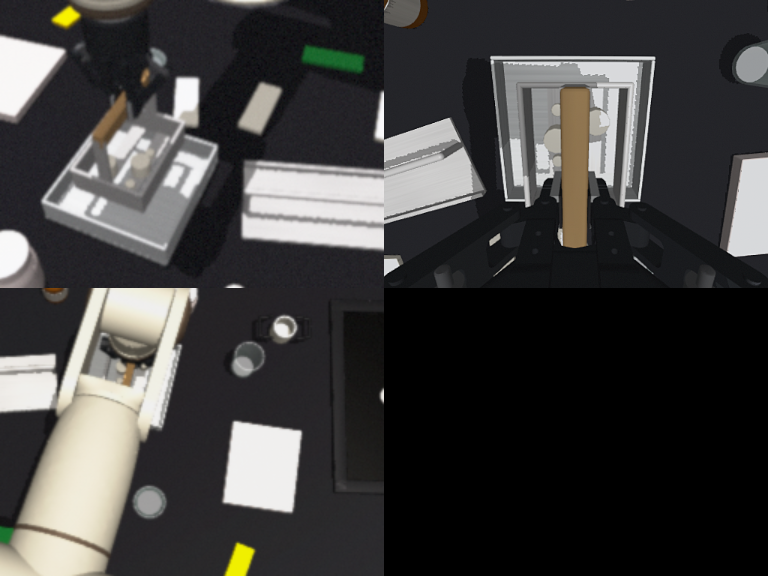

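Sieve is centred over the pan, with all pieces still on the slats and the board clear. Shaking along the sieve's y, direction (0.21,0.98).

```bash
python3 -m inch '{"xyz":[[0,0,-4],[0,0,-8],[0,0,-10],[3,15,-10],[-3,-15,-10],[3,15,-10],[-3,-15,-10],[0,0,-10]],"twist":[0,0,0,0,0,0,0,0],"claw":[0,0,0,0,0,0,0,0]}'
python3 -m inch '{"xyz":[[3,15,0],[-3,-15,0],[3,15,0],[-3,-15,0],[3,15,0],[-3,-15,0],[0,0,0],[0,0,0]],"twist":[0,0,0,0,0,0,0,0],"claw":[0,0,0,0,0,0,0,0]}'
python3 - <<'E'
from h import *
snap('scene','s3.png'); snap('wrist','w3.png')
a=[cv2.imread('pics/raw_'+n) for n in('s3.png','w3.png')]
cv2.imwrite('pics/m3.png',np.hstack([cv2.resize(a[0][200:340,140:280],(400,400),interpolation=2),cv2.resize(a[1][60:220,130:290],(400,400),interpolation=2)]))
m=load('t2.png')
E
```

```text
clock: 8.02
position: [0.6358, -0.0954, 0.168]
orientation: [3.122, -0.33, -0.0]
ft_force: [-0.3, -1.9, -3.8]
gripper_width: 0.174
clock: 8.68
position: [0.6366, -0.09, 0.1682]
orientation: [-3.124, 0.327, -0.0]
ft_force: [0.5, 0.6, -4.2]
gripper_width: 0.178
```

View pics/m3.png

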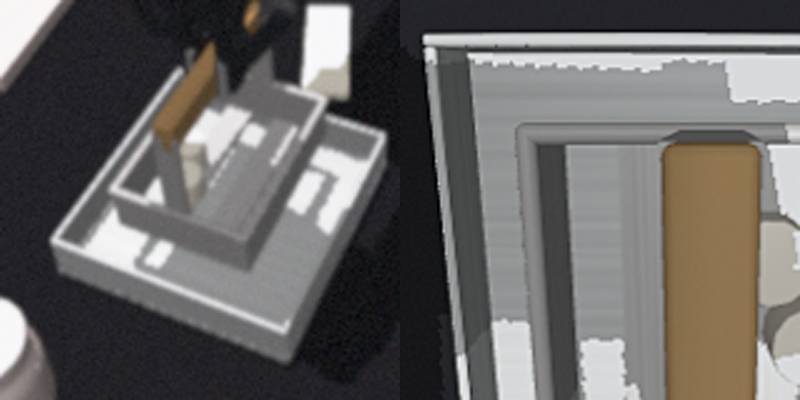

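Both large pieces have moved to the right slat and no small ones show. Shaking again with longer strokes to be sure.

```bash
python3 -m inch '{"xyz":[[4,18,0],[-4,-18,0],[-4,-18,0],[4,18,0],[4,18,0],[-4,-18,0],[-4,-18,0],[0,0,0]],"twist":[0,0,0,0,0,0,0,0],"claw":[0,0,0,0,0,0,0,0]}'
python3 -m inch '{"xyz":[[4,18,0],[-4,-18,0],[4,18,0],[-4,-18,0],[4,18,0],[4,18,0],[-4,-18,0],[0,0,0]],"twist":[0,0,0,0,0,0,0,0],"claw":[0,0,0,0,0,0,0,0]}'
python3 -m inch '{"xyz":[[4,18,0],[4,18,0],[-4,-18,0],[-4,-18,0],[4,18,0],[-4,-18,0],[0,0,0],[0,0,0]],"twist":[0,0,0,0,0,0,0,0],"claw":[0,0,0,0,0,0,0,0]}'
python3 -m inch '{"xyz":[[0,0,0],[0,0,3],[0,0,7],[0,0,12],[0,0,17],[0,0,22],[0,0,25],[0,0,25]],"twist":[0,0,0,0,0,0,0,0],"claw":[0,0,0,0,0,0,0,0]}'
python3 - <<'E'
from h import *
snap('scene','s4.png'); snap('wrist','w4.png');snap('top','t4.png')
a=[cv2.imread('pics/raw_'+n) for n in('s4.png','w4.png')]
cv2.imwrite('pics/m4.png',np.hstack([cv2.resize(a[0][200:340,140:280],(400,400),interpolation=2),cv2.resize(a[1][60:220,160:320],(400,400),interpolation=2)]))
t=cv2.imread('pics/raw_t4.png')[130:290,180:400]
cv2.imwrite('pics/tb.png',cv2.resize(t,None,fx=3.6,fy=3.6,interpolation=2))
E
```

```text
clock: 9.45
position: [0.6358, -0.0953, 0.1682]
orientation: [3.123, -0.333, -0.0]
ft_force: [-0.6, -0.4, -4.7]
gripper_width: 0.177
clock: 10.12
position: [0.6352, -0.0986, 0.1682]
orientation: [3.121, -0.335, -0.0]
ft_force: [0.9, -0.4, -3.9]
gripper_width: 0.175
clock: 10.78
position: [0.6365, -0.0906, 0.1682]
orientation: [-3.124, 0.327, 0.0]
ft_force: [-0.2, 0.8, -4.9]
gripper_width: 0.175
clock: 11.45
position: [0.6366, -0.0922, 0.1943]
orientation: [3.124, -0.328, 0.002]
ft_force: [-0.2, -0.2, -5.1]
gripper_width: 0.175
```

View pics/m4.png

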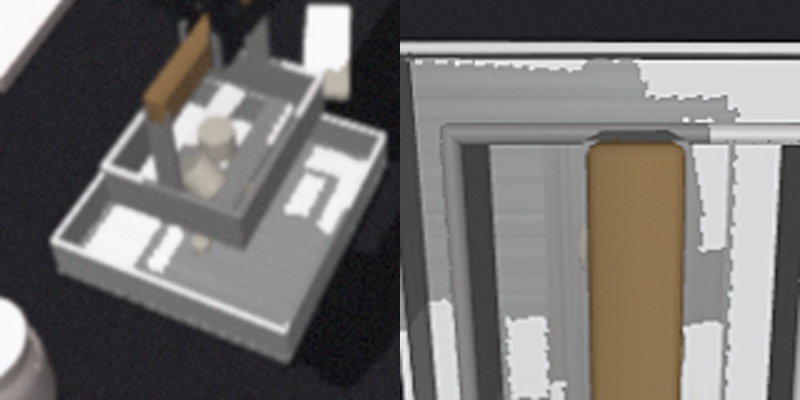

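At least one small piece lies in the pan, at (200,243), and both large ones are in the sieve under the bar. One more shake, with pictures at two phases, to see what the bar hides.

```bash
python3 -m inch '{"xyz":[[0,0,-8],[0,0,-16],[0,0,-25],[0,0,-25],[4,18,-25],[-4,-18,-25],[4,18,-25],[4,18,-25]],"twist":[0,0,0,0,0,0,0,0],"claw":[0,0,0,0,0,0,0,0]}'
python3 -m inch '{"xyz":[[0,0,0],[0,0,0]],"twist":[0,0],"claw":[0,0]}'
cat > two.py <<'E'
from h import *
import sys
n=sys.argv[1]
snap('scene',n+'s.png'); snap('wrist',n+'w.png')
a=[cv2.imread('pics/raw_'+n+k) for k in('s.png','w.png')]
cv2.imwrite('pics/'+n+'.png',np.hstack([cv2.resize(a[0][195:335,140:280],(400,400),interpolation=2),cv2.resize(a[1][50:210,160:320],(400,400),interpolation=2)]))
E
python3 two.py a5
python3 -m inch '{"xyz":[[-8,-36,0],[0,0,0],[-8,-36,0],[-8,-36,0],[-8,-36,0]],"twist":[0,0,0,0,0],"claw":[0,0,0,0,0]}'
python3 two.py a6
python3 -m inch '{"xyz":[[4,18,0],[8,36,0],[0,0,0],[8,36,0],[0,0,0],[4,18,0],[4,18,0],[4,18,0]],"twist":[0,0,0,0,0,0,0,0],"claw":[0,0,0,0,0,0,0,0]}'
python3 -c "
import cv2,numpy as np
a=[cv2.imread('pics/a%d.png'%i) for i in(5,6)]
cv2.imwrite('pics/m5.png',cv2.resize(np.vstack(a),(600,600)))"
```

```text
clock: 12.27
position: [0.6405, -0.0735, 0.1679]
orientation: [-3.122, 0.333, 0.0]
ft_force: [0.2, 1.1, -3.2]
gripper_width: 0.178
clock: 12.43
position: [0.6402, -0.074, 0.168]
orientation: [3.124, -0.327, -0.001]
ft_force: [0.5, 0.3, -5.0]
gripper_width: 0.176
clock: 12.95
position: [0.6321, -0.1106, 0.1682]
orientation: [3.124, -0.328, -0.0]
ft_force: [0.4, 0.5, -5.2]
gripper_width: 0.175
clock: 13.72
position: [0.6364, -0.0915, 0.1682]
orientation: [-3.124, 0.327, 0.0]
ft_force: [0.9, -0.6, -4.3]
gripper_width: 0.182
```

View pics/m5.png

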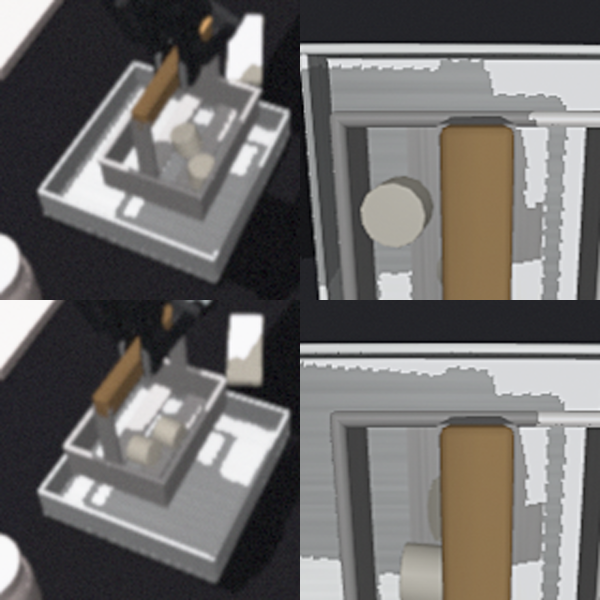

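The sieve now holds only the two large pieces. One lies on its side, and no small ones are visible in it. Locating the clear board and carrying the sieve back.

Run:
```python
from h import *
m=load('t2.png'); im=cv2.imread('pics/raw_t2.png')
g=im[150:240,310:400].min(2); _,b=cv2.threshold(g,150,255,0)
c=max(cv2.findContours(b,0,2)[0],key=cv2.contourArea)
box=cv2.boxPoints(cv2.minAreaRect(c))+[310,150]
w=np.array([p2w(m,*p,.02)[:2] for p in box]); print(w.round(4),w.mean(0))
for i in range(4):
    e=w[(i+1)%4]-w[i]; print(np.linalg.norm(e),np.degrees(np.arctan2(e[1],e[0])))
```

```text
[[ 0.3688 -0.2974]
 [ 0.5495 -0.3193]
 [ 0.5343 -0.4714]
 [ 0.3543 -0.4468]] [ 0.45172784 -0.38370916]
0.18200685151959853 -6.911138810483632
0.15285198859664204 -95.70062376148479
0.181727017985051 172.24514727706884
0.1501833956506531 84.43519270735798
```

```bash
python3 -m inch '{"xyz":[[0,0,3],[0,0,8],[0,0,14],[0,0,20],[0,0,26],[-1,-2,30],[-3,-5,30],[-7,-11,30]],"twist":[0,0,0,0,0,0,0,0],"claw":[0,0,0,0,0,0,0,0]}'
python3 -m inch '{"xyz":[[-5,-8,0],[-11,-17,0],[-17,-26,0],[-23,-36,0],[-29,-45,0],[-35,-55,0],[-41,-65,0],[-47,-74,0]],"twist":[0.01,0.02,0.03,0.04,0.05,0.06,0.07,0.08],"claw":[0,0,0,0,0,0,0,0]}'
python3 -m inch '{"xyz":[[-6,-9.5,0],[-12,-19,0],[-18,-28,0],[-24,-38,0],[-30,-47,0],[-36,-56.5,0],[-42,-66,0],[-48,-75.5,0]],"twist":[0.01,0.018,0.018,0.018,0.018,0.018,0.018,0.018],"claw":[0,0,0,0,0,0,0,0]}'
python3 -m inch '{"xyz":[[-6,-9.5,0],[-12,-19,0],[-18,-28,0],[-24,-38,0],[-30,-47,0],[-36,-56.5,0],[-42,-66,0],[-48,-75.5,0]],"twist":[0,0,0,0,0,0,0,0],"claw":[0,0,0,0,0,0,0,0]}'
python3 -m inch '{"xyz":[[-6,-9.5,0],[-12,-19,0],[-18,-28,0],[-24,-38,0],[-30,-47,0],[-33,-52,0],[-35,-54.5,0],[-35.5,-55.5,0]],"twist":[0,0,0,0,0,0,0,0],"claw":[0,0,0,0,0,0,0,0]}'
python3 -m inch '{"xyz":[[0,0,-6],[0,0,-14],[0,0,-22],[0,0,-30],[0,0,-38],[0,0,-44],[0,0,-48],[0,0,-50]],"twist":[0,0,0,0,0,0,0,0],"claw":[0,0,0,0,0,0,0,0]}'
```

```text
clock: 14.38
position: [0.6293, -0.1031, 0.1985]
orientation: [-3.124, 0.327, -0.001]
ft_force: [-0.2, -0.0, -5.0]
gripper_width: 0.181
clock: 15.05
position: [0.5813, -0.1782, 0.1979]
orientation: [-3.135, 0.202, 0.001]
ft_force: [-0.3, 0.0, -4.7]
gripper_width: 0.178
clock: 15.72
position: [0.5337, -0.2535, 0.1983]
orientation: [-3.137, 0.175, -0.0]
ft_force: [-0.3, -0.8, -4.9]
gripper_width: 0.178
clock: 16.38
position: [0.4857, -0.329, 0.1983]
orientation: [-3.137, 0.175, -0.0]
ft_force: [-0.3, -0.1, -4.7]
gripper_width: 0.171
clock: 17.05
position: [0.4505, -0.3839, 0.1982]
orientation: [-3.136, 0.175, 0.0]
ft_force: [-0.5, -0.7, -4.7]
gripper_width: 0.176
clock: 17.72
position: [0.4507, -0.3833, 0.1475]
orientation: [-3.136, 0.174, 0.001]
ft_force: [-0.3, 0.0, -5.0]
gripper_width: 0.179
```

```bash
python3 -m inch '{"xyz":[[0,0,-1],[0,0,-2],[0,0,-3],[0,0,-4],[0,0,-4]],"twist":[0,0,0,0,0],"claw":[0,0,0,0,0]}'
python3 -m inch '{"xyz":[[0,0,0],[0,0,0],[0,0,0],[0,0,0],[0,0,0],[0,0,0],[0,0,0],[0,0,0]],"twist":[0,0,0,0,0,0,0,0],"claw":[0.2,0.25,0.35,0.45,0.6,0.8,1,1]}'
python3 -m inch '{"xyz":[[0,0,0],[0,0,0],[0,0,5],[0,0,20],[0,0,40],[0,0,60],[0,0,80],[0,0,100]],"twist":[0,0,0,0,0,0,0,0],"claw":[1,1,1,1,1,1,1,1]}'
python3 -m inch '{"xyz":[[-5,20,10],[-10,45,20],[-15,70,30],[-20,95,30],[-20,120,30],[-20,120,30]],"twist":[0,0,0,0,0,0],"claw":[1,1,1,1,1,1]}'
python3 - <<'E'
from h import *
snap('wrist','w7.png'); snap('top','t7.png')
a=cv2.imread('pics/raw_w7.png');b=cv2.imread('pics/raw_t7.png')
cv2.imwrite('pics/m7.png',np.hstack([cv2.resize(a[40:340,200:500],(400,400),interpolation=2),cv2.resize(b[95:185,120:310],(400,190),interpolation=2) if 0 else cv2.resize(b[95:245,220:370],(400,400),interpolation=2)]))
cv2.imwrite('pics/c7.png',cv2.resize(b[95:245,100:300],(800,600),interpolation=2))
E
```

```text
clock: 18.13
position: [0.4509, -0.3836, 0.1445]
orientation: [3.137, -0.175, 0.001]
ft_force: [0.7, -0.7, -4.3]
gripper_width: 0.178
clock: 18.8
position: [0.4508, -0.3835, 0.1443]
orientation: [-3.137, 0.175, -0.0]
ft_force: [0.0, 0.1, 0.4]
gripper_width: 0.985
clock: 19.47
position: [0.4507, -0.3834, 0.2457]
orientation: [3.137, -0.175, 0.0]
ft_force: [0.1, -0.3, 0.6]
gripper_width: 0.998
clock: 19.97
position: [0.4306, -0.2603, 0.2755]
orientation: [-3.137, 0.172, -0.002]
ft_force: [-0.4, -0.1, 0.5]
gripper_width: 1.001
```

View pics/m7.png

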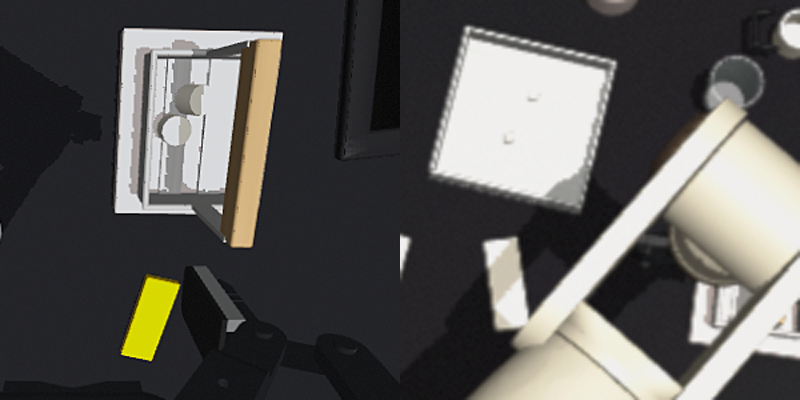

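The sieve stands on the board with both large pieces in it. Two small pieces lie in the pan, at (534,96) and (508,138). Next, the rack in the crop.

View pics/c7.png

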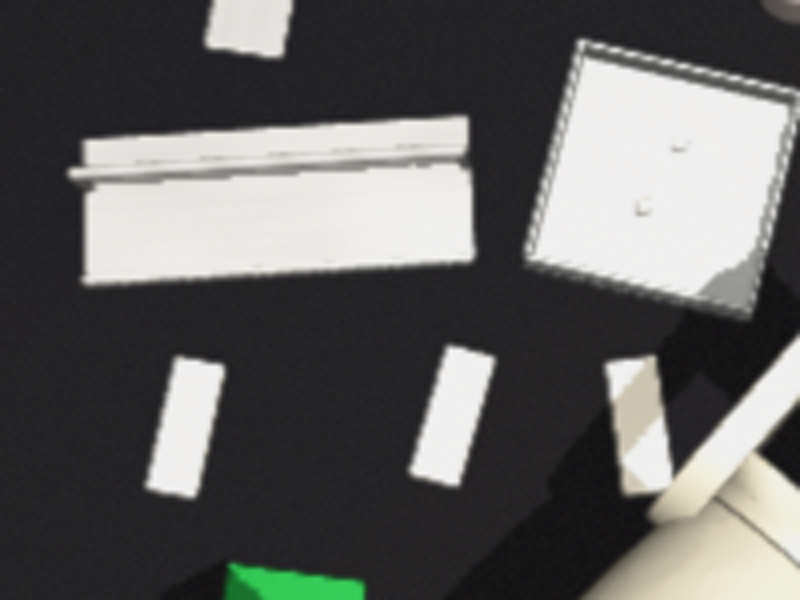

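The crop shows the rack base with lip edge (83,285)-(475,261), back edge (84,141)-(467,117) and rail (70,174)-(466,155). The three tiles are in it with clean corners.

Run:
```python
from h import *
m=load('t7.png')
f=lambda u,v,z:p2w(m,100+u/4,95+v/4,z)[:2]
L=[f(83,285,.014),f(475,261,.014)]; R=[f(70,174,.055),f(466,155,.055)]; B=[f(84,141,.006),f(467,117,.006)]
for n,e in zip('LRB',(L,R,B)):
    d=e[0]-e[1]; print(n,e[0].round(4),e[1].round(4),'mid',((e[0]+e[1])/2).round(4),np.linalg.norm(d).round(3),'yaw',np.degrees(np.arctan2(-d[0],d[1])).round(2))
for n,c in dict(A=((175,356),(225,364),(194,498),(145,489)),B=((445,346),(496,356),(458,488),(408,474)),C=((606,363),(656,355),(672,490),(624,496))).items():
    w=np.array([f(*p,.01) for p in c]); d=w[0]+w[1]-w[2]-w[3]
    print(n,w.mean(0).round(4),'yaw',np.degrees(np.arctan2(d[1],d[0])).round(1),np.linalg.norm(d)/2, np.linalg.norm(w[0]-w[1]))
```

```text
L [0.5382 0.3833] [0.5673 0.0624] mid [0.5528 0.2229] 0.322 yaw 5.19
R [0.6212 0.3889] [0.6461 0.07  ] mid [0.6336 0.2295] 0.32 yaw 4.46
B [0.6621 0.3931] [0.6919 0.0744] mid [0.677  0.2337] 0.32 yaw 5.34
A [0.4241 0.2936] yaw -9.3 0.11154998826856098 0.04161602166711452
B [0.4389 0.0767] yaw -13.7 0.11087756249002334 0.04271655666683303
C [ 0.4349 -0.0765] yaw 8.6 0.11094327201808236 0.041542423155069445
```

Tile C has been knocked aside since the start, from about (0.450,-0.050) to (0.435,-0.0765), so I'm using the new pose. Going above it with the jaws partly open.

```bash
python3 -m inch '{"xyz":[[-1,30,0],[-3,60,0],[-4,90,0],[-6,120,-30],[-7,150,-60],[-8,182,-90],[-8,182,-120],[-8,182,-150]],"twist":[0.05,0.1,0.15,0.2,0.25,0.26,0.26,0.26],"claw":[0.65,0.65,0.65,0.65,0.65,0.65,0.65,0.65]}'
python3 -m inch '{"xyz":[[0,0,0],[0,0,0],[0,0,0]],"twist":[0,0,0],"claw":[0.65,0.65,0.65]}'
python3 - <<'E'
from h import *
m=snap('wrist','w8.png')
im=cv2.imread('pics/raw_w8.png')
s=env.get_state(); print(s['position'],s['orientation'],s['gripper_width'])
hsv=cv2.cvtColor(im,cv2.COLOR_BGR2HSV); b=((hsv[:,:,1]<60)&(hsv[:,:,2]>120)).astype('uint8')*255
for c in cv2.findContours(b,0,2)[0]:
    if cv2.contourArea(c)<1500: continue
    w=np.array([p2w(m,*p,.01)[:2] for p in c[:,0].astype(float)],'float32'); r=cv2.minAreaRect(w*1000); print(r)
cv2.imwrite('pics/w8.png',cv2.resize(im,(640,480)))
E
```

```text
clock: 20.73
position: [0.4228, -0.0806, 0.123]
orientation: [3.133, 0.236, 0.001]
ft_force: [0.7, -0.5, -0.2]
gripper_width: 0.652
clock: 20.98
position: [0.4237, -0.0824, 0.126]
orientation: [3.132, 0.232, 0.002]
ft_force: [0.4, -0.4, 0.4]
gripper_width: 0.654
[ 0.42382768 -0.0824432   0.12621538] [3.13206321 0.2320417  0.00323264] 0.6459602054193931
((366.79791259765625, -138.2960662841797), (60.85636901855469, 70.43046569824219), 59.105403900146484)
((436.44842529296875, -74.98680114746094), (109.6332778930664, 39.61262893676758), 9.447786331176758)
((440.8783264160156, 77.85745239257812), (39.99681091308594, 110.48895263671875), 76.03347778320312)
((550.0831298828125, -110.27967071533203), (54.92881774902344, 166.19200134277344), 8.927321434020996)
```

View pics/w8.png

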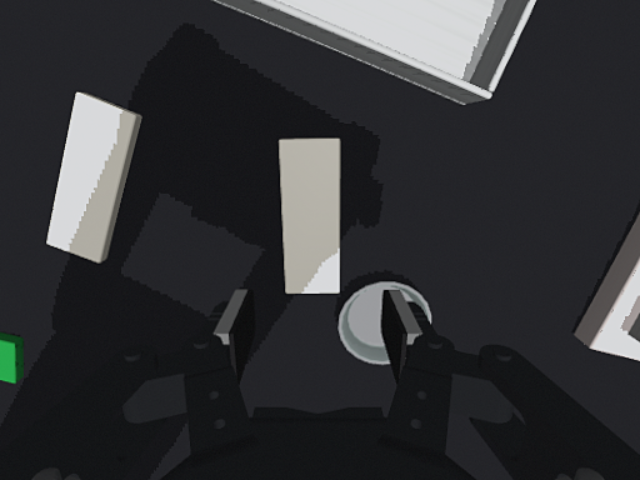

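The view shows tile C centred between the jaws; the dish at (385,320) is clear of the right finger. Descending.

```bash
python3 -m inch '{"xyz":[[1,5,-15],[1,5,-35],[1,5,-55],[1,5,-70],[1,5,-85],[1,5,-95],[1,5,-102],[1,5,-102]],"twist":[0.017,0.017,0.017,0.017,0.017,0.017,0.017,0.017],"claw":[0.65,0.65,0.65,0.65,0.65,0.65,0.65,0.65]}'
python3 -m inch '{"xyz":[[0,0,0],[0,0,-1],[0,0,-2]],"twist":[0,0,0],"claw":[0.65,0.65,0.65]}'
python3 -m inch '{"xyz":[[0,0,0],[0,0,0],[0,0,0],[0,0,0],[0,0,0],[0,0,0],[0,0,0],[0,0,0]],"twist":[0,0,0,0,0,0,0,0],"claw":[0.55,0.48,0.4,0.3,0.2,0.1,0,0]}'
python3 -m inch '{"xyz":[[0,0,0],[0,0,3],[0,0,10],[0,0,20],[0,0,30],[0,0,30]],"twist":[0,0,0,0,0,0],"claw":[0,0,0,0,0,0]}'
```

```text
clock: 21.7
position: [0.4239, -0.0768, 0.022]
orientation: [-3.131, -0.259, 0.001]
ft_force: [-0.6, -0.3, 0.0]
gripper_width: 0.653
clock: 21.95
position: [0.4243, -0.0767, 0.021]
orientation: [3.13, 0.26, 0.002]
ft_force: [-0.5, -0.2, 0.8]
gripper_width: 0.652
clock: 22.62
position: [0.4241, -0.0767, 0.0209]
orientation: [3.13, 0.26, 0.001]
ft_force: [-3.6, 0.3, 9.9]
gripper_width: 0.447
clock: 23.12
position: [0.4248, -0.0769, 0.0527]
orientation: [3.13, 0.26, 0.005]
ft_force: [1.1, -0.5, -0.6]
gripper_width: 0.444
```

Tile held (opening 0.445). The tips touched the bench at TCP z of 21 mm, so the next grips go at 23. Carrying it over the rack, then checking the rack estimate with an overlay.

```bash
python3 -m inch '{"xyz":[[0,0,20],[0,0,45],[0,0,70],[10,15,97],[28,42,97],[46,69,97],[64,96,97],[82,123,97]],"twist":[0,0,0,-0.02,-0.04,-0.06,-0.074,-0.074],"claw":[0,0,0,0,0,0,0,0]}'
python3 -m inch '{"xyz":[[18,27,0],[36,54,0],[54,81,0],[72,108,0],[86,130,0],[95,143,0],[95,143,0],[95,143,0]],"twist":[0,0,0,0,0,0,0,0],"claw":[0,0,0,0,0,0,0,0]}'
cat > ov.py <<'E'
from h import *
import sys
n=sys.argv[1]; ox,oy,yaw=map(float,sys.argv[2:5])
c,s=np.cos(np.radians(yaw)),np.sin(np.radians(yaw)); W=lambda x,y,z:(ox+c*x-s*y,oy+s*x+c*y,z)
def draw(cam,k):
    m=snap(cam,n+cam+'.png'); im=cv2.imread('pics/raw_'+n+cam+'.png'); im=cv2.resize(im,None,fx=k,fy=k,interpolation=2)
    P=lambda p:tuple(int(v) for v in w2p(m,p)*k)
    T=np.linalg.inv(m['world_from_camera'])
    for x,z,h,col in((-.0515,.016,.16,(0,0,255)),(-.0575,.016,.16,(0,0,255)),(.026,.057,.156,(0,200,0))):
        ys=[y for y in np.linspace(-h,h,60) if (T@np.array([*W(x,y,z),1]))[2]>.03]
        for a,b in zip(ys[:-1],ys[1:]): cv2.line(im,P(W(x,a,z)),P(W(x,b,z)),col,1)
    return im
a=draw('wrist',1); b=draw('top',3)
cv2.imwrite('pics/'+n+'.png',np.vstack([a,b[3*115:3*175,3*110:3*110+512]]) )
s=env.get_state(); print(s['position'],s['orientation'],s['gripper_width'])
E
python3 ov.py r1 0.609 0.228 5.2
```

```text
clock: 23.78
position: [0.5065, 0.0479, 0.1477]
orientation: [3.138, 0.142, 0.001]
ft_force: [-0.2, -1.6, -1.1]
gripper_width: 0.447
clock: 24.45
position: [0.6007, 0.19, 0.1468]
orientation: [3.138, 0.146, -0.001]
ft_force: [-0.1, -0.9, -1.3]
gripper_width: 0.446
[0.60042941 0.18901674 0.14722753] [ 3.13820150e+00  1.43973392e-01 -5.90351965e-04] 0.44870988237582193
```

View pics/r1.png

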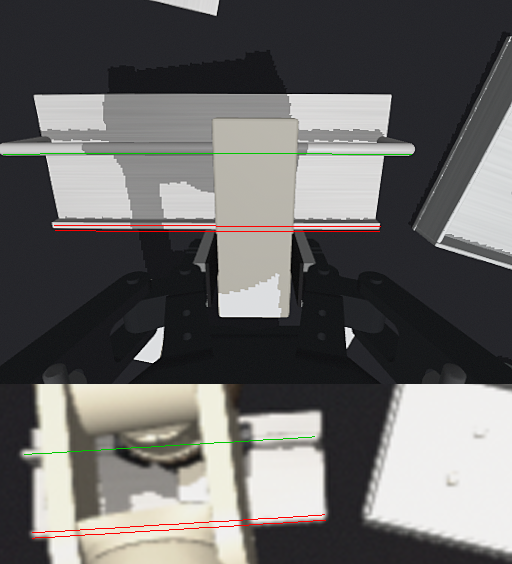

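In the overlay the real lip and rail sit about 3-6 px (about 3 mm) further +x than my lines, so I take the rack origin as (0.6115,0.228), yaw 5.2°. Lowering onto the rail.

```bash
python3 -m inch '{"xyz":[[5,0,-10],[5,0,-25],[5,0,-40],[5,0,-52],[5,0,-60],[5,0,-65],[5,0,-67],[5,0,-67]],"twist":[0,0,0,0,0,0,0,0],"claw":[0,0,0,0,0,0,0,0]}'
python3 -m inch '{"xyz":[[0,0,-1],[0,0,-3],[0,0,-5],[0,0,-7],[0,0,-9],[0,0,-10]],"twist":[0,0,0,0,0,0],"claw":[0,0,0,0,0,0]}'
```

```text
clock: 25.22
position: [0.6058, 0.1894, 0.0802]
orientation: [-3.138, -0.144, 0.0]
ft_force: [-0.2, 0.5, -1.1]
gripper_width: 0.445
clock: 25.72
position: [0.6057, 0.1895, 0.0715]
orientation: [-3.138, -0.144, -0.001]
ft_force: [-12.0, -4.4, 14.0]
gripper_width: 0.448
```

```bash
python3 -m inch '{"xyz":[[0,0,-1],[0,0,-2],[0,0,-3],[0,0,-4],[0,0,-5],[0,0,-6],[0,0,-7],[0,0,-7]],"twist":[0,0,0,0,0,0,0,0],"claw":[0,0,0,0,0,0,0,0]}'
python3 -m inch '{"xyz":[[0,0,-1],[0,0,-2],[0,0,-3],[0,0,-4],[0,0,-5],[0,0,-6],[0,0,-6],[0,0,-6]],"twist":[0,0,0,0,0,0,0,0],"claw":[0,0,0,0,0,0,0,0]}'
python3 - <<'E'
from h import *
snap('scene','s9.png'); a=cv2.imread('pics/raw_s9.png')
cv2.imwrite('pics/s9.png',cv2.resize(a[200:340,270:470],(800,560),interpolation=2))
E
```

```text
clock: 26.38
position: [0.6056, 0.1895, 0.0644]
orientation: [3.138, 0.144, 0.001]
ft_force: [-11.2, -3.5, 14.3]
gripper_width: 0.448
clock: 27.05
position: [0.606, 0.1895, 0.0588]
orientation: [-3.138, -0.144, -0.002]
ft_force: [-10.0, -1.9, 15.4]
gripper_width: 0.449
```

View pics/s9.png

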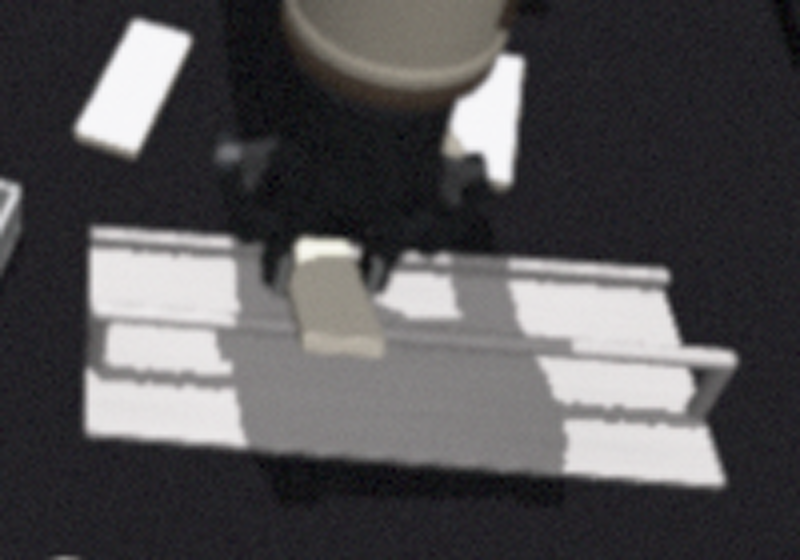

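The tile rests on the rail and is tilting as planned, at (340,300). Lowering further until the front end meets the base.

```bash
python3 -m inch '{"xyz":[[0,0,-1],[0,0,-2],[0,0,-3],[0,0,-3]],"twist":[0,0,0,0],"claw":[0,0,0,0]}'
python3 -m inch '{"xyz":[[0,0,-1],[0,0,-2],[0,0,-3],[0,0,-3]],"twist":[0,0,0,0],"claw":[0,0,0,0]}'
```

```text
clock: 27.43
position: [0.6064, 0.1895, 0.056]
orientation: [-3.138, -0.144, -0.003]
ft_force: [-7.8, -3.4, 17.8]
gripper_width: 0.443
clock: 27.77
position: [0.6067, 0.1895, 0.0532]
orientation: [-3.138, -0.144, -0.005]
ft_force: [-5.3, -2.6, 16.3]
gripper_width: 0.447
```

```bash
python3 -m inch '{"xyz":[[-1,0,-1],[-2,0,-1.5],[-3,0,-2],[-3,0,-2]],"twist":[0,0,0,0],"claw":[0,0,0,0]}'
python3 -m inch '{"xyz":[[-1,0,-0.5],[-2,0,-0.5],[-2,0,-0.5]],"twist":[0,0,0],"claw":[0,0,0]}'
```

```text
clock: 28.1
position: [0.6043, 0.1897, 0.0516]
orientation: [-3.138, -0.144, -0.008]
ft_force: [-1.3, -1.3, 16.8]
gripper_width: 0.447
clock: 28.35
position: [0.6019, 0.1897, 0.0506]
orientation: [-3.138, -0.144, -0.006]
ft_force: [-0.8, -0.4, 10.9]
gripper_width: 0.447
```

```bash
python3 -m inch '{"xyz":[[0,0,0],[0,0,0],[0,0,0],[0,0,0],[0,0,0],[0,0,0],[0,0,0],[0,0,0]],"twist":[0,0,0,0,0,0,0,0],"claw":[0.47,0.5,0.53,0.56,0.6,0.65,0.65,0.65]}'
python3 -m inch '{"xyz":[[0,0,5],[0,0,15],[0,0,30],[0,0,50],[0,0,70],[0,0,90],[0,0,90],[0,0,90]],"twist":[0,0,0,0,0,0,0,0],"claw":[0.65,0.65,0.65,0.65,0.65,0.65,0.65,0.65]}'
cat > look.py <<'E'
from h import *
import sys
m=snap('wrist',sys.argv[1]+'.png'); im=cv2.imread('pics/raw_'+sys.argv[1]+'.png'); z=float(sys.argv[2])
s=env.get_state(); print(s['position'],s['orientation'],s['gripper_width'])
hsv=cv2.cvtColor(im,cv2.COLOR_BGR2HSV); b=((hsv[:,:,1]<60)&(hsv[:,:,2]>120)).astype('uint8')*255
for c in cv2.findContours(b,0,2)[0]:
    if cv2.contourArea(c)<1500: continue
    w=np.array([p2w(m,*p,z)[:2] for p in c[:,0].astype(float)],'float32'); r=cv2.minAreaRect(w*1000); print(np.round(r[0],1),np.round(r[1],1),round(r[2],1))
E
```

```text
clock: 29.02
position: [0.6008, 0.1895, 0.0487]
orientation: [-3.138, -0.144, 0.0]
ft_force: [-0.1, -0.2, -0.2]
gripper_width: 0.651
clock: 29.68
position: [0.6014, 0.1896, 0.1407]
orientation: [-3.138, -0.144, -0.004]
ft_force: [-0.3, 0.2, -0.1]
gripper_width: 0.649
```

```bash
python3 -m inch '{"xyz":[[-20,-12,0],[-45,-28,0],[-70,-44,0],[-95,-60,0],[-120,-76,0],[-145,-92,0],[-172,-109,-10],[-172,-109,-15]],"twist":[-0.04,-0.09,-0.14,-0.19,-0.24,-0.29,-0.335,-0.335],"claw":[0.65,0.65,0.65,0.65,0.65,0.65,0.65,0.65]}'
python3 -m inch '{"xyz":[[0,0,0],[0,0,0],[0,0,0]],"twist":[0,0,0],"claw":[0.65,0.65,0.65]}'
python3 look.py w10 0.01
```

```text
clock: 30.35
position: [0.4247, 0.0789, 0.1225]
orientation: [3.117, -0.387, -0.004]
ft_force: [-1.2, -0.4, 0.1]
gripper_width: 0.65
clock: 30.6
position: [0.4295, 0.0808, 0.124]
orientation: [-3.118, 0.38, -0.0]
ft_force: [0.1, 0.4, -0.7]
gripper_width: 0.649
[0.42951334 0.08080709 0.12396521] [-3.11836542e+00  3.79841353e-01 -2.70637516e-04] 0.6477051926296068
[425.4 293.2] [ 44.  110.8] 80.9
[ 363.9 -126.2] [69.9 31.9] 1.5
[440.9  77.9] [ 40.2 109.8] 75.9
[594.1 167. ] [ 64.2 199.1] 5.1
```

```bash
python3 -m inch '{"xyz":[[0,0,-15],[0,0,-35],[0,0,-55],[0,0,-70],[0,0,-85],[0,0,-95],[0,0,-101],[0,0,-101]],"twist":[0,0,0,0,0,0,0,0],"claw":[0.65,0.65,0.65,0.65,0.65,0.65,0.65,0.65]}'
python3 -m inch '{"xyz":[[0,0,0],[0,0,0],[0,0,0],[0,0,0],[0,0,0],[0,0,0],[0,0,0],[0,0,0]],"twist":[0,0,0,0,0,0,0,0],"claw":[0.55,0.48,0.4,0.3,0.2,0.1,0,0]}'
python3 -m inch '{"xyz":[[0,0,0],[0,0,5],[0,0,20],[0,0,40],[0,0,60],[0,0,85],[0,0,110],[0,0,128]],"twist":[0,0,0,0,0,0,0,0],"claw":[0,0,0,0,0,0,0,0]}'
```

```text
clock: 31.32
position: [0.4286, 0.0807, 0.0219]
orientation: [3.118, -0.38, -0.003]
ft_force: [-0.4, 0.3, -1.1]
gripper_width: 0.653
clock: 31.98
position: [0.4294, 0.0805, 0.0239]
orientation: [-3.118, 0.381, -0.003]
ft_force: [-2.7, 0.5, 7.5]
gripper_width: 0.449
clock: 32.65
position: [0.4291, 0.0805, 0.1537]
orientation: [-3.118, 0.381, -0.004]
ft_force: [1.4, -0.0, -0.8]
gripper_width: 0.444
```

```bash
python3 -m inch '{"xyz":[[12,13,0],[32,35,0],[54,59,0],[76,83,0],[98,107,0],[120,131,0],[142,155,0],[160,175,0]],"twist":[0.04,0.09,0.14,0.19,0.24,0.29,0.333,0.333],"claw":[0,0,0,0,0,0,0,0]}'
python3 -m inch '{"xyz":[[9,10,0],[9,10,0],[9,10,-15],[9,10,-35],[9,10,-55],[9,10,-68],[9,10,-73],[9,10,-73]],"twist":[0,0,0,0,0,0,0,0],"claw":[0,0,0,0,0,0,0,0]}'
```

```text
clock: 33.32
position: [0.5899, 0.2572, 0.1513]
orientation: [-3.138, -0.146, -0.001]
ft_force: [0.7, -0.7, -0.6]
gripper_width: 0.446
clock: 33.98
position: [0.597, 0.2651, 0.0777]
orientation: [3.138, 0.141, -0.003]
ft_force: [-4.5, -1.2, 5.4]
gripper_width: 0.439
```

```bash
python3 -m inch '{"xyz":[[1,0,-2],[1,0,-4],[1,0,-6],[1,0,-8],[1,0,-10],[1,0,-12],[1,0,-13],[1,0,-13]],"twist":[0,0,0,0,0,0,0,0],"claw":[0,0,0,0,0,0,0,0]}'
python3 -m inch '{"xyz":[[0,0,-1],[0,0,-3],[0,0,-5],[0,0,-7],[0,0,-9],[0,0,-11],[0,0,-12],[0,0,-12]],"twist":[0,0,0,0,0,0,0,0],"claw":[0,0,0,0,0,0,0,0]}'
python3 -m inch '{"xyz":[[-1,0,-1],[-2,0,-1.5],[-3,0,-2],[-4,0,-2],[-4,0,-2.5],[-4,0,-2.5]],"twist":[0,0,0,0,0,0],"claw":[0,0,0,0,0,0]}'
```

```text
clock: 34.65
position: [0.5984, 0.2654, 0.0666]
orientation: [-3.138, -0.141, -0.0]
ft_force: [-12.5, -2.8, 12.9]
gripper_width: 0.444
clock: 35.32
position: [0.5991, 0.2655, 0.0551]
orientation: [-3.138, -0.141, -0.003]
ft_force: [-9.4, -2.4, 15.8]
gripper_width: 0.444
clock: 35.82
position: [0.5961, 0.2656, 0.0531]
orientation: [-3.137, -0.141, -0.007]
ft_force: [-1.7, -1.7, 14.6]
gripper_width: 0.448
```

```bash
python3 -m inch '{"xyz":[[-1,0,-0.5],[-1,0,-0.5],[-1,0,-0.5]],"twist":[0,0,0],"claw":[0,0,0]}'
python3 -m inch '{"xyz":[[0,0,0],[0,0,0],[0,0,0],[0,0,0],[0,0,0],[0,0,0],[0,0,0],[0,0,0]],"twist":[0,0,0,0,0,0,0,0],"claw":[0.47,0.5,0.53,0.56,0.6,0.65,0.65,0.65]}'
python3 -m inch '{"xyz":[[0,0,5],[0,0,15],[0,0,30],[0,0,50],[0,0,70],[0,0,90],[0,0,90],[0,0,90]],"twist":[0,0,0,0,0,0,0,0],"claw":[0.65,0.65,0.65,0.65,0.65,0.65,0.65,0.65]}'
python3 -m inch '{"xyz":[[-25,3,0],[-50,6,0],[-75,9,0],[-100,12,0],[-125,15,0],[-150,18,-5],[-179,21,-10],[-179,21,-15]],"twist":[-0.04,-0.08,-0.12,-0.16,-0.2,-0.24,-0.253,-0.253],"claw":[0.65,0.65,0.65,0.65,0.65,0.65,0.65,0.65]}'
python3 -m inch '{"xyz":[[0,0,0],[0,0,0],[0,0,0]],"twist":[0,0,0],"claw":[0.65,0.65,0.65]}'
python3 look.py w11 0.01
python3 - <<'E'
from h import *
snap('scene','s11.png'); a=cv2.imread('pics/raw_s11.png'); b=cv2.imread('pics/raw_w11.png')
cv2.imwrite('pics/m11.png',np.vstack([cv2.resize(a[220:320,280:460],(720,400),interpolation=2)]))
E
```

```text
clock: 36.07
position: [0.595, 0.2656, 0.0526]
orientation: [-3.137, -0.141, -0.007]
ft_force: [-2.2, 0.3, 13.3]
gripper_width: 0.445
clock: 36.73
position: [0.5938, 0.2655, 0.0497]
orientation: [-3.138, -0.141, 0.0]
ft_force: [-0.2, -0.0, -0.0]
gripper_width: 0.65
clock: 37.4
position: [0.5943, 0.2657, 0.1418]
orientation: [-3.138, -0.141, -0.004]
ft_force: [-0.1, 0.2, 0.4]
gripper_width: 0.648
clock: 38.07
position: [0.4107, 0.2867, 0.1241]
orientation: [3.131, -0.255, -0.003]
ft_force: [-0.2, -0.5, -0.4]
gripper_width: 0.65
clock: 38.32
position: [0.4155, 0.2864, 0.1249]
orientation: [-3.131, 0.256, -0.0]
ft_force: [0.6, -0.1, -0.5]
gripper_width: 0.648
[0.41557236 0.2863528  0.12485216] [-3.13099755e+00  2.56821811e-01 -1.74663218e-04] 0.651838159595726
[425.5 295.1] [ 40.2 110.1] 80.8
[549.3 312.4] [155.8  40. ] 80.1
```

View pics/m11.png

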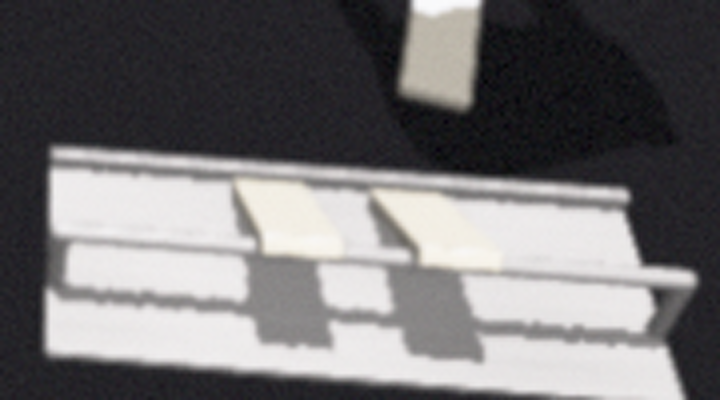

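Both tiles lean well on the rail behind the lip, at (285,215) and (435,228). Picking tile A, now measured at (0.4255,0.2951) with yaw -9.2°.

```bash
python3 -m inch '{"xyz":[[-1,6,-10],[-2,11,-30],[-2,11,-50],[-2,11,-70],[-2,11,-85],[-2,11,-95],[-2,11,-101],[-2,11,-101]],"twist":[0,0,0,0,0,0,0,0],"claw":[0.65,0.65,0.65,0.65,0.65,0.65,0.65,0.65]}'
python3 -m inch '{"xyz":[[0,0,0],[0,0,0],[0,0,0],[0,0,0],[0,0,0],[0,0,0],[0,0,0],[0,0,0]],"twist":[0,0,0,0,0,0,0,0],"claw":[0.55,0.48,0.4,0.3,0.2,0.1,0,0]}'
python3 -m inch '{"xyz":[[0,0,0],[0,0,5],[0,0,20],[0,0,40],[0,0,60],[0,0,85],[0,0,110],[0,0,128]],"twist":[0,0,0,0,0,0,0,0],"claw":[0,0,0,0,0,0,0,0]}'
```

```text
clock: 39.08
position: [0.4125, 0.2974, 0.0226]
orientation: [3.13, -0.256, -0.002]
ft_force: [-0.9, 0.6, -0.4]
gripper_width: 0.65
clock: 39.75
position: [0.4133, 0.2978, 0.025]
orientation: [-3.13, 0.256, -0.003]
ft_force: [-1.8, -1.4, 6.6]
gripper_width: 0.447
clock: 40.42
position: [0.4131, 0.2977, 0.1548]
orientation: [-3.13, 0.256, -0.004]
ft_force: [0.0, -0.1, -0.7]
gripper_width: 0.444
```

```bash
python3 -m inch '{"xyz":[[12,3,0],[34,8,0],[58,14,0],[82,20,0],[106,26,0],[130,31,0],[154,37,0],[170,41,0]],"twist":[0.04,0.09,0.13,0.17,0.21,0.253,0.253,0.253],"claw":[0,0,0,0,0,0,0,0]}'
python3 -m inch '{"xyz":[[8,2,0],[8,2,0],[8,2,-15],[8,2,-35],[8,2,-55],[8,2,-68],[8,2,-73],[8,2,-73]],"twist":[0,0,0,0,0,0,0,0],"claw":[0,0,0,0,0,0,0,0]}'
```

```text
clock: 41.08
position: [0.5846, 0.3387, 0.1524]
orientation: [-3.138, -0.141, -0.001]
ft_force: [0.5, -0.9, -0.2]
gripper_width: 0.447
clock: 41.75
position: [0.5895, 0.3403, 0.0787]
orientation: [3.138, 0.141, -0.003]
ft_force: [-5.8, -0.9, 7.2]
gripper_width: 0.443
```

```bash
python3 -m inch '{"xyz":[[1,0,-2],[2,0,-4],[2,0,-6],[2,0,-8],[2,0,-10],[2,0,-12],[2,0,-13],[2,0,-13]],"twist":[0,0,0,0,0,0,0,0],"claw":[0,0,0,0,0,0,0,0]}'
python3 -m inch '{"xyz":[[0,0,-1],[0,0,-3],[0,0,-5],[0,0,-7],[0,0,-9],[0,0,-11],[0,0,-12],[0,0,-12]],"twist":[0,0,0,0,0,0,0,0],"claw":[0,0,0,0,0,0,0,0]}'
python3 -m inch '{"xyz":[[-1,0,-0.5],[-2,0,-1],[-3,0,-1.5],[-4,0,-2],[-4,0,-2.5],[-4,0,-2.5]],"twist":[0,0,0,0,0,0],"claw":[0,0,0,0,0,0]}'
python3 -m inch '{"xyz":[[-1,0,-0.5],[-1,0,-0.5],[-1,0,-0.5]],"twist":[0,0,0],"claw":[0,0,0]}'
```

```text
clock: 42.42
position: [0.5919, 0.3409, 0.0677]
orientation: [-3.138, -0.142, -0.0]
ft_force: [-12.7, -1.6, 14.7]
gripper_width: 0.439
clock: 43.08
position: [0.5923, 0.3409, 0.0559]
orientation: [-3.137, -0.142, -0.002]
ft_force: [-9.3, -1.1, 12.5]
gripper_width: 0.438
clock: 43.58
position: [0.5893, 0.341, 0.0539]
orientation: [-3.137, -0.141, -0.005]
ft_force: [-1.6, -1.2, 12.6]
gripper_width: 0.445
clock: 43.83
position: [0.5884, 0.341, 0.0534]
orientation: [-3.137, -0.141, -0.006]
ft_force: [-1.6, -0.6, 11.9]
gripper_width: 0.438
```

Release, rise, and retreat clear for a last look.

```bash
python3 -m inch '{"xyz":[[0,0,0],[0,0,0],[0,0,0],[0,0,0],[0,0,0],[0,0,0],[0,0,0],[0,0,0]],"twist":[0,0,0,0,0,0,0,0],"claw":[0.47,0.5,0.53,0.56,0.6,0.65,0.65,0.65]}'
python3 -m inch '{"xyz":[[0,0,5],[0,0,15],[0,0,30],[0,0,50],[0,0,70],[0,0,100],[0,0,130],[0,0,150]],"twist":[0,0,0,0,0,0,0,0],"claw":[0.65,0.65,0.65,0.65,0.65,0.65,0.65,0.65]}'
python3 -m inch '{"xyz":[[-25,0,10],[-50,0,20],[-75,0,30],[-100,0,40],[-125,0,50],[-150,0,50],[-165,0,50],[-165,0,50]],"twist":[0,0,0,0,0,0,0,0],"claw":[0.65,0.65,0.65,0.65,0.65,0.65,0.65,0.65]}'
python3 - <<'E'
from h import *
snap('scene','s12.png'); snap('top','t12.png'); a=cv2.imread('pics/raw_s12.png'); b=cv2.imread('pics/raw_t12.png')
cv2.imwrite('pics/m12.png',np.hstack([np.vstack([cv2.resize(a[220:320,280:460],(400,222),interpolation=2),cv2.resize(a[140:340,80:280],(400,378),interpolation=2)]),cv2.resize(b[80:280,200:333],(400,600),interpolation=2) if 0 else np.vstack([cv2.resize(b[90:190,110:310],(400,200),interpolation=2),cv2.resize(b[95:245,270:420],(400,400),interpolation=2)])]))
E
```

```text
clock: 44.5
position: [0.5877, 0.3405, 0.0507]
orientation: [-3.138, -0.141, 0.0]
ft_force: [-0.2, -0.3, -0.4]
gripper_width: 0.648
clock: 45.17
position: [0.5881, 0.3406, 0.2051]
orientation: [-3.137, -0.141, -0.005]
ft_force: [0.4, 0.3, -0.2]
gripper_width: 0.65
clock: 45.83
position: [0.4204, 0.3407, 0.2527]
orientation: [-3.137, -0.143, -0.002]
ft_force: [0.1, 0.1, -0.4]
gripper_width: 0.652
```

View pics/m12.png

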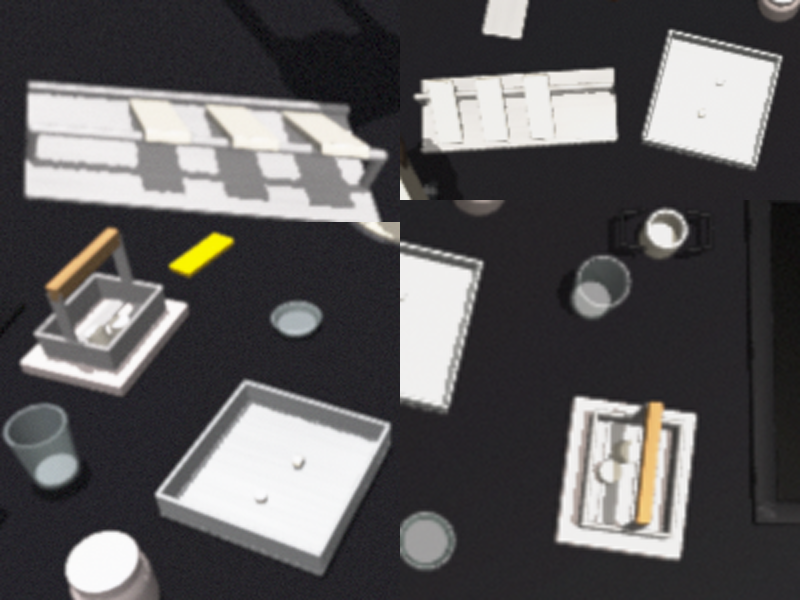

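The three tiles lean in the rack and two small pieces are in the pan. In the sieve, besides the two large ones, there may be a round edge beside the handle at (625,512). My picture viewings are used up, so I'll look from the other side and measure blob sizes by code.

```bash
python3 -m inch '{"xyz":[[0,-35,0],[0,-70,0],[0,-105,0],[0,-140,0],[0,-175,0],[0,-210,0],[0,-245,0],[0,-280,0]],"twist":[0,0,0,0,0,0,0,0],"claw":[0.65,0.65,0.65,0.65,0.65,0.65,0.65,0.65]}' | tail -4
python3 -m inch '{"xyz":[[0,-35,0],[0,-70,0],[0,-105,0],[0,-140,0],[0,-175,0],[0,-210,0],[0,-245,0],[0,-280,0]],"twist":[-0.02,-0.05,-0.1,-0.15,-0.2,-0.2,-0.2,-0.2],"claw":[0.65,0.65,0.65,0.65,0.65,0.65,0.65,0.65]}' | tail -4
python3 -m inch '{"xyz":[[0,-35,5],[0,-70,10],[0,-105,20],[0,-140,20],[0,-175,20],[0,-210,20],[0,-245,20],[0,-245,20]],"twist":[0,0,0,0,0,0,0,0],"claw":[0.65,0.65,0.65,0.65,0.65,0.65,0.65,0.65]}'
python3 - <<'E'
from h import *
m=snap('wrist','w13.png'); s=env.get_state(); print(s['position'],s['orientation'])
im=cv2.imread('pics/raw_w13.png')
# rectify to the sieve floor plane z=.045: top view 2 px/mm grid in sieve frame
c,sn=np.cos(np.radians(-6.3)),np.sin(np.radians(-6.3))
def warp(m,im,z,k):
    xs=np.arange(69,-70,-1/k);ys=np.arange(53,-54,-1/k)
    M=np.zeros((len(xs),len(ys),2),'float32')
    for i,x in enumerate(xs):
        for j,y in enumerate(ys):
            M[i,j]=w2p(m,(.451+(c*x-sn*y)/1000,-.3835+(sn*x+c*y)/1000,z))
    return cv2.remap(im,M,None,cv2.INTER_LINEAR)
for nm in('w13','t12'):
    mm=load(nm+'.png'); g=cv2.cvtColor(warp(mm,cv2.imread('pics/raw_'+nm+'.png'),.030,2),cv2.COLOR_BGR2HSV)
    small=cv2.resize(g,(54,46),interpolation=cv2.INTER_AREA)
    print(nm)
    for r in small: print(''.join('#' if p[1]>90 else ' .:-=+*%@'[min(8,p[2]//29)] for p in r))
E
```

```text
position: [0.423, 0.0585, 0.2513]
orientation: [3.138, 0.14, 0.001]
ft_force: [0.5, 0.4, 0.1]
gripper_width: 0.651
position: [0.4226, -0.2222, 0.2511]
orientation: [3.137, -0.174, 0.001]
ft_force: [0.9, 0.1, -0.2]
gripper_width: 0.647
clock: 47.93
position: [0.4216, -0.4703, 0.2691]
orientation: [-3.136, 0.179, 0.002]
ft_force: [-0.3, 0.2, 0.3]
gripper_width: 0.655
[ 0.42193095 -0.46792743  0.26928389] [-3.13523337e+00  1.78087367e-01  2.19957834e-03]
w13
############---------------*************************+*
##############=+++++++=====++=+++==+=+======++++++**=+
##############=%*%******%%%%%%%%%**%%%%%%%*%%%%%%%**==
##############=*********%%%%%%%%*****%%****%%%%%%***=+
##############=*********%%%%%%%%*****%%****%%%%%%***==
##############=%********%%%%%%%%*****%%****%%%%%%***==
##############=%********%%%%%%%%*****%%****%%%%%%***=+
##############=*********%%%%%%%%*****%%****%%%%%%***=+
##############=*********%%%%%%%%*****%*****%%%%%%***+=
##############=********%%%%%%%%%***********%%%%%%***++
##############=%**%@@@@@%%%%%%%%***********%%%%%%***+=
##############=*%@@@@@%%%%%%%%%%***
[... 3723 characters left out ...]
+++++++*%@@@@@@%%*+=########@@@@%**+-::-
=+*%@@@@@%%%%++++++++*%@@@@@@%%%+=########@@@@%**+-::-
=+*%%@@@@%%%%*++++++*%%@@@@@%%%%*=########@@@@%**+=::-
=+*%%@@@@%%%%*++++++*%%@@@@@@%%%*=########@@@@%%*+=:::
=+*%%@@@@@%%%*++++++*%%@@@@@@%%%*=########@%@@%%*+=:::
=+*%%@@@@@%%%*++++++**%@@@@@@%***=########@%@@@%*+=:::
=+*%%%@@@%%%%*++++++**%@@@@@@%**++########%%@@@%*+=:::
=+*%%%@@%%%%%%+++++++*%@@@@@%%*===#######*%%@@@%*+=-::
=+*%%%@%%%%%%%*++++++**%%%%%*+=-----##==+*%@@@@%*+=-:-
=+*%%%%%%*%%%%*+++++++*****+=--::::---=+*%%@@@%%*+=---
=+*%%%%%%%%%%%***********+==-------==+**%%%%%%%%***++*
=+**%******%%%%%*********+========++**********%%%%****
+=+++**+++++++++++++++++++=======+++++++++++++++++++**
```

From this side, the floor strip the handle hid is uniform. Together the two views cover the whole floor: two large pieces, no small ones. The mark by the handle lies where the bail post is, and the bright patch at mid-floor is absent in the top view, so it is light, not a piece. Handing in.

```bash
python3 -c "
from bench import env
print(env.sign_off()); print(env.get_state()['clock'])"
```

```text
the job is handed in; nothing more can be done
None
the job is handed in; nothing more can be done
```

The job is handed in at about 48 s on the robot's clock. The sieve was shaken out over the pan and set back on the board, and all three white tiles lean in the rack.

- **Sieve:** it was lifted by its handle, held level over the pan and shaken along its y. It is back on the board with two large pieces in it. One of them was lying on its side during the shaking.
- **Small pieces:** two lie in the pan, the same two I could see in the sieve at the start. My last check of the sieve floor, by code from two viewpoints, found none left.
- **Tiles:** the last scene and top pictures show all three leaning on the rail behind the lip. They sit at about y = -38, 38 and 114 mm. One tile was knocked about 3 cm aside early on, and I re-measured it before gripping.
- **Bystanders:** the beaker, the dish and the green and yellow look-alikes were not touched.

**Checks that disagreed or went less cleanly:**
- The rack position from the top camera was about 3 mm off from the wrist camera; I used a value nearer the wrist one.
- The fingertips pressed the bench lightly, at up to 10 N, while gripping the tiles.
- A doubtful mark beside the sieve handle I take to be the handle's post. My picture viewings were used up by then, so I settled it by code rather than by eye.

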